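# Free the lens slider and push it to the marked stop

## Robot

A 6-joint arm with a two-finger parallel gripper is mounted at the origin on the work surface. World frame = base frame: x ahead of the robot, y to its left, z up, the work surface at z = 0. Lengths are in mm, angles in degrees, forces in N, time in s.
With the tool pointing down it reaches from about 400 to 925 mm from the base axis. Payload 12.5 kg.
Tool frame: the origin (TCP) lies at the very end of the fingers, on their centre line; the grasp point (between the pads) lies 19 mm behind it; x points along the fingers, y is the direction in which the jaws open and shut, and the axes are right-handed (so a half turn about x gives the same grasp; the last joint's range is limited). The gripper opens to 95 mm and grips with 3 to 60 N. Pads are 20 mm wide; open, the fingers measure 119 mm over their backs; the gripper's body (75 mm by 180 mm) begins 59 mm behind the grasp point.
Start: joints at [60.413, 28.126, 89.318, -0, 62.55, -6.05], TCP at [249.575, 573.026, 214.661] pointing down, gripper open.
Joint ranges: [-177.58, 177.58], [-47.91, 125.51], [2.72, 160], [-65.01, 245.01], [3.68, 167.84], [-153.87, 153.87]. Speed limits (degrees/s): [127.2, 127.2, 159.86, 180, 180, 180].

## Interface

Orientations are given as a 3x3 rotation matrix whose columns are the frame's x, y, z axes.
In Python, from bench import ctrl gives the robot as it stands.
- The arm moves only by the tool move_arm, never from a script. Its argument "series" is a list of rows, each an object of numbers: "x", "y", "z": the shift along the tool's x, y, z as a fraction of full scale; "spin": the turn about the tool's x as a fraction of full scale. A call has 1 to 5 rows; each row shifts and turns the commanded pose from where the row before left it, along the tool's axes as they then stand; what a row does not reach is not made up. Full scale, the value 1, is 0.5 m for a shift and 180 degrees for a turn. A row lasts 1/8 s, in which the tool goes at most 62.5 mm and 10.7 degrees, less where a joint would pass 70% of its speed; a pose out of reach is approached as far as the arm can. A call with a number of a shift or a turn outside -1 to 1 is refused whole. A call with a gripper value outside its range is refused whole. "fingers" is the finger opening in mm, from 0 to 95.1, set as the call begins (left out, the last holds). The fingers move at their own pace and stop on an object; "newtons" is the grip in N (left out, the last holds). Time passes only in rows, so rows that do not move let the fingers close. It gives the time, the measured TCP pose, the force and the opening at its end, in the units of the state.
- ctrl.sense(): the state, without advancing time (a new reading comes with each control period).
- ctrl.snapshot(name): name is "scene" or "side" or "wrist"; returns the picture (480x640x3 uint8, red, green, blue); there is no depth.
- ctrl.camera_model(name): a dict with "intrinsics" (3x3 intrinsics, pixels), "rvec" (rotation vector, rad) and "tvec" (3), from world to camera coordinates, as OpenCV has them. Camera axes: x right, y down, z forward; pixel columns grow to the right and rows downward; lengths in mm; the calibration is good to about 2 mm. The wrist camera is an equidistant fisheye: a pixel r from the principal point sees the ray r / f radians off the axis. A picture is of the moment at which its call begins: read the wrist's pose just before it. camera_model takes no time and is no camera call; for the wrist camera it gives the pose at the moment of the call.
- ctrl.finish_job(): hands the job in, once; it reports no verdict.
Trained networks look in the newest picture that a camera, given by its name, has taken for a name from the list of things; names that differ only in an ending like _2 or _b are one class to them, and where a whole thing is asked for, a point or a joint stands for the part that bears it (a point fixed in the world has none). Each returns a list of dicts, best first, with "confidence" (0 to 1); they miss things now and then, are a little off and sometimes report something else, mostly with a low value. They report only what shows in the picture. A call takes as long as a camera call.
- ctrl.masks_of(target, camera): "pixels" (480x640 bool, what is visible of it) and "point" ([column, row] in pixels, amid what is visible of it).
The state is a dict: "t": time; "q": joint angles; "joint_velocities": joint speeds; "joint_efforts": joint torques, N m; "ee_pos": TCP position; "tcp_rot": TCP orientation; "ft_force": force on the tool from outside, world axes, zero at the start; "wrist_torque": the same for the moment, N m; "grip_width": opening from 0.0 (shut) to 1.0 (fully open).
Only numpy, scipy, OpenCV 4.12 (cv2) and the standard library are available. Lean on these libraries where they do the work, as an engineer would, in place of code of your own. Each camera call takes 0.05 s, during which the arm holds its last target.

## Task

On the lens-checking rail, set the slider that carries the upright lens against the marked stop, the one with the round tab: press down the sprung plate in the slider's middle to free its friction hold, keep it pressed all the way and push the slider along the rail until it butts against that stop, then let the plate come up and leave the slider there. Only push with the fingertips: nothing is to be picked up, and the loose pink frame, brass bender and grey lens tray stay where they lie.

Things in the scene. Friction and masses are not known exactly. Their poses are not given: they have to be found in the camera images.
- rail: Lens-checking bench, fixed to the table: dark grey base plate 145 x 370 mm, 14 mm thick, with a steel rail 30 mm wide along its middle, rail top at z = 30 mm. Origin on the table top under the rail's centre; its y axis runs along the rail, its x axis points across it to the side with the lens, a small lamp (-y end) and a white screen (+y end); the lamp, lens and screen stand on the line x = 70 mm and reach at most 86 mm above the table. The base covers x = -45 to 100 mm.
- slider_mid (a point): Point of the aluminium slider, on the rail's centre line at table height (z = 0), below the middle of the slider; its axes are those of the rail. The slider is 74 mm long along the rail and 44 mm wide: two raised end cheeks, each 10 mm thick along the rail with tops at z = 56 mm, and between them the press plate in a 54 mm long gap, open to both sides. A 46 mm tall upright lens stands out on its +x side at x = 70 mm. It can only slide along the rail.
- plate_top (a point): Centre of the top face of the black ribbed press plate in the slider's middle, at z = 44 mm when up; plate 53 mm along the rail, 40 mm across. It goes straight down at most 5 mm (about 7 N to start, 9 N at the bottom) and springs back when let go.
- plate (a joint): How far the press plate is pressed (m): 0 up, 0.005 fully down. While it is up, a brake holds the slider against some 12 to 20 N along the rail; pressed down 3 mm or more, the slider is free and slides with 1 to 2 N. The fingertip can push on the inside of a cheek while it presses.
- slider (a joint): Place of the slider along the rail (m), 0 at the rail's middle, growing towards the rail's +y.
- marked_stop: Marked stop: steel block clamped over the rail, 12 mm along the rail, 46 mm wide, top at z = 52 mm, told by a flat round tab, 40 mm across, that reaches out 78 mm from the rail's centre line on the side away from the lens (rail -x), top at z = 47 mm. It does not move. Origin on the rail's centre line at table height, axes as the rail's. It may be on either side of the slider. When the slider butts against it, slider_mid is 43 mm from this origin.
- plain_stop: The other stop, on the other side of the slider: the same block without a tab. It does not move.
- pink_frame: Pink acetate spectacle frame, folded, lying flat, loose, 48 x 135 mm, 18 mm high, 30 g; origin under its middle, long way along its y.
- bender: Brass pad arm bender (like small pliers), lying flat, loose, 150 mm long along its x, 56 mm wide at the handles (-x), 12 mm high; origin under its middle.
- lens_tray: Grey plastic tray with two lenses, loose, 100 x 150 mm (x, y), 24 mm high; origin under its middle.

How it is judged (in metres and radians):
On the way, in this order (a step that is already met when the one before it is completed fails the run):
1. the press plate is pressed down at least 3 mm while the slider is still within 12 mm of where it began (value of joint plate above 0.003 m and distance of slider_mid from where it was at the start of the episode below 0.012 m), for 0.1 s.
2. the slider is against the marked stop (gap under 2.5 mm) with the plate still pressed at least 2 mm (horizontal distance between slider_mid and marked_stop below 0.0455 m and value of joint plate above 0.002 m), for 0.1 s.
At the end, for the whole second after the job is handed in: The slider rests against the marked stop with a gap under 2.5 mm (slider_mid within 45.5 mm of the stop's origin), the press plate is up again (under 1 mm), and frame, bender and tray are within 15 mm of where they began (horizontal distance between slider_mid and marked_stop below 0.0455 m and value of joint plate below 0.001 m and velocity of joint slider between -0.005 and 0.005 m/s and distance of each of pink_frame, bender, lens_tray from where it was at the start of the episode below 0.015 m); the robot touches nothing.
It fails at once if the plate is let up (under 1 mm) on the way: the slider over 15 mm from where it began and over 7 mm short of the marked stop (value of joint plate below 0.001 m and distance of slider_mid from where it was at the start of the episode above 0.015 m and horizontal distance between slider_mid and marked_stop above 0.05 m).
It fails at once if the pink frame, bender or lens tray is picked up or shifted by more than 15 mm (distance of any of pink_frame, bender, lens_tray from where it was at the start of the episode above 0.015 m).
It also fails if it takes over 35 s, if anything falls off the work surface, if the arm or the gripper's body presses on something with over 40 N, if the wrist force passes 120 N, or if a joint passes its speed limit or range.

## Working session

There is one attempt and no reset: what is moved stays moved. The work goes in short steps, Python scripts to look and compute and a tool call to move; the robot and the scene stay as the last step left them, time stands still between calls to the robot, and variables do not carry over. Pictures are saved under pics/ and viewed, and the job is handed in when it is done.

Besides the shell and the picture viewer there is one more tool, called after "Request:" as name(argument=value, ...), one argument or row to a line, values as JSON. move_arm: Moves the arm, as the interface text tells. Its arguments: {"type":"object","properties":{"series":{"type":"array"},"fingers":{"type":"number"},"newtons":{"type":"number"}},"required":["series"]}

```bash
mkdir -p pics; ls; python3 - <<'E'
from bench import ctrl
import cv2
s=ctrl.sense();print(s)
for n in("scene","side","wrist"):
    im=ctrl.snapshot(n);cv2.imwrite(f"pics/{n}0.png",im[:,:,::-1])
    print(n,ctrl.camera_model(n))
E
```

```text
pics
{'t': 0.0, 'q': array([ 6.04135761e+01,  2.81626509e+01,  8.93511399e+01, -7.65243305e-04,
        6.25505867e+01, -6.04914387e+00]), 'joint_velocities': array([ 0.01940993,  0.00559098, -0.00926018,  0.08336793, -0.05344374,
        0.00385936]), 'joint_efforts': array([ 4.71918065e-04, -6.12631917e+01, -2.58193821e+01,  6.92681805e-02,
        4.80917317e-02, -8.65695006e-05]), 'ee_pos': array([249.43139861, 572.78666978, 214.07188714]), 'tcp_rot': array([[-5.44453974e-04,  3.99339724e-01,  9.16802863e-01],
       [-9.82946793e-04,  9.16802342e-01, -3.99340081e-01],
       [-9.99999369e-01, -1.11859073e-03, -1.06626978e-04]]), 'ft_force': array([-0.06488022,  0.42015877,  0.78989518]), 'wrist_torque': array([0.04378515, 0.00425371, 0.00703838]), 'grip_width': 1.0005165278080748}
scene {'intrinsics': array([[608.43787409,   0.        , 319.04905728],
       [  0.        , 608.43787409, 249.11730277],
       [  0.        ,   0.        ,   1.        ]]), 'rvec': array([ 0.7621489 ,  2.54989138, -1.15875746]), 'tvec': array([ 425.40810746, -217.33345194, 1303.60233197])}
side {'intrinsics': array([[561.63372776,   0.        , 318.68912381],
       [  0.        , 561.63372776, 234.50199176],
       [  0.        ,   0.        ,   1.        ]]), 'rvec': array([ 2.18312578, -0.0781829 ,  0.06703598]), 'tvec': array([-553.05019712,  142.90678268,  819.49859244])}
wrist {'intrinsics': array([[371.64829954,   0.        , 321.11405098],
       [  0.        , 371.64829954, 237.50916994],
       [  0.        ,   0.        ,   1.        ]]), 'rvec': array([-2.42499014, -1.59117236, -0.22207547]), 'tvec': array([-624.71675855,  -31.24190735,  390.68026698])}
```

View pics/scene0.png

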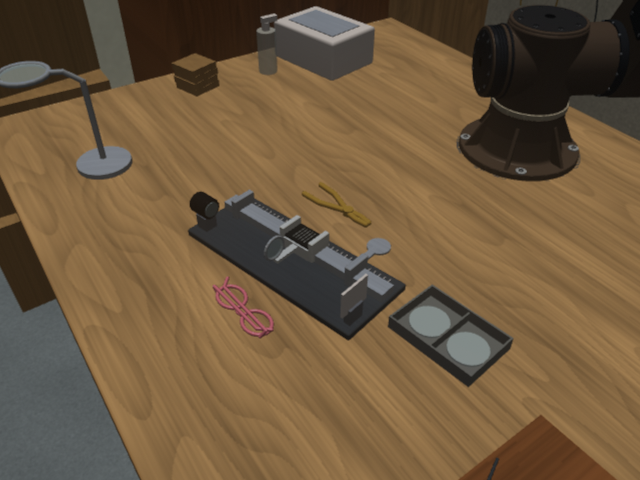

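View pics/side0.png

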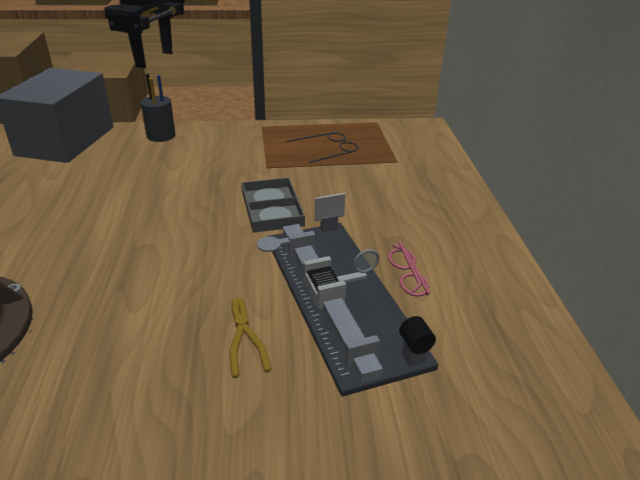

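View pics/wrist0.png

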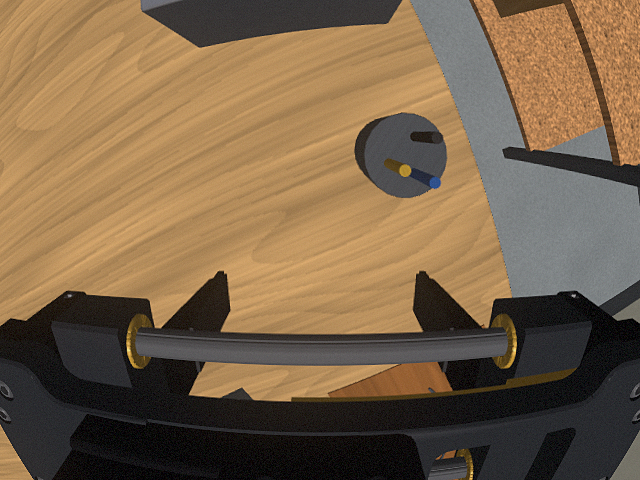

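The scene and side views show the bench. The tab (scene 378,247; side 270,243) is at the screen (+y) end, and the slider is mid-rail. I'll crop in to get accurate points.

```bash
python3 - <<'E'
import cv2
a=cv2.imread("pics/scene0.png")[170:345,180:420];cv2.imwrite("pics/sc_crop.png",cv2.resize(a,None,fx=3.3,fy=3.3,interpolation=cv2.INTER_CUBIC))
a=cv2.imread("pics/side0.png")[180:400,230:450];cv2.imwrite("pics/sd_crop.png",cv2.resize(a,(600,600),interpolation=cv2.INTER_CUBIC))
from bench import ctrl
for c in("scene","side"):
  for n in("rail","slider_mid","plate_top","marked_stop","plain_stop","bender","pink_frame","lens_tray"):
    for r in ctrl.masks_of(n,c)[:2]:
        m=r["pixels"];ys,xs=m.nonzero();print(c,n,round(r["confidence"],2),r["point"],m.sum(),xs.min(),xs.max(),ys.min(),ys.max())
E
```

```text
scene rail 0.68 [296.4, 262.7] 13773 189 405 192 339
scene slider_mid 0.72 [293.5, 242.6] 1846 264 329 216 262
scene plate_top 0.92 [306.1, 233.4] 416 286 318 224 247
scene marked_stop 0.71 [364.5, 258.4] 838 344 391 238 286
scene plain_stop 0.91 [240.7, 200.0] 384 231 254 190 218
scene bender 0.91 [337.8, 205.7] 768 302 371 183 227
scene pink_frame 0.56 [237.5, 309.0] 1213 214 273 278 337
scene lens_tray 0.6 [453.0, 334.2] 6616 389 513 285 386
scene lens_tray 0.46 [295.0, 265.5] 13664 189 404 193 339
side rail 0.55 [346.2, 308.9] 15523 272 437 193 395
side slider_mid 0.59 [329.5, 276.7] 2194 303 378 249 308
side plate_top 0.69 [321.5, 274.6] 470 306 337 267 288
side marked_stop 0.58 [292.1, 244.1] 765 258 314 231 255
side plain_stop 0.71 [360.3, 343.8] 679 344 379 335 366
side plain_stop 0.57 [328.2, 275.8] 2125 304 378 249 308
side bender 0.83 [240.1, 340.3] 1150 229 270 298 377
side bender 0.32 [411.5, 270.8] 831 388 429 241 296
side pink_frame 0.84 [412.9, 270.1] 754 388 428 241 296
side lens_tray 0.81 [270.3, 201.0] 2625 241 304 177 231
```

View pics/sc_crop.png

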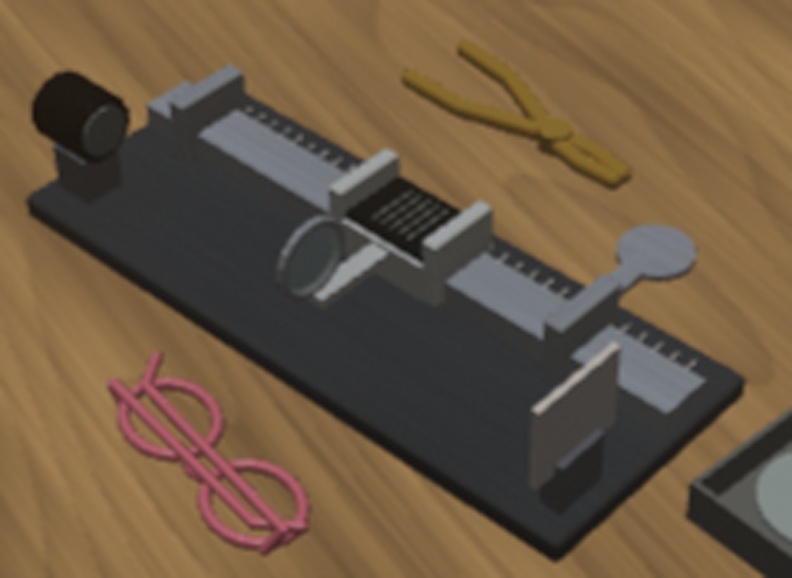

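View pics/sd_crop.png

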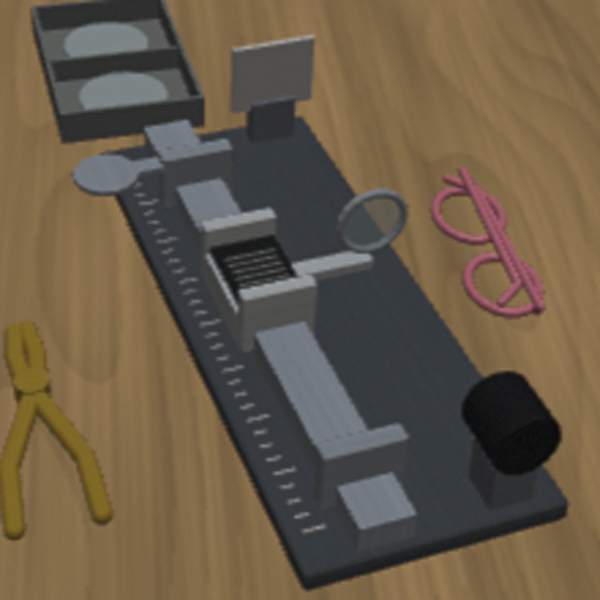

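```bash
cat > fit.py <<'E'
import numpy as np,cv2
from scipy.optimize import least_squares
from bench import ctrl
cams={n:ctrl.camera_model(n) for n in("scene","side")}
def proj(P,n):
    c=cams[n];return cv2.projectPoints(np.float64(P).reshape(-1,1,3),c["rvec"],c["tvec"],c["intrinsics"],None)[0][:,0]
S=lambda u,v:(180+(u+.5)/3.3-.5,170+(v+.5)/3.3-.5)
D=lambda u,v:(230+(u+.5)/2.727-.5,180+(v+.5)/2.727-.5)
# kind: 0 rail, 1 slider, 2 marked
obs=[("scene",0,(-45,185,14),S(743,379)),("scene",0,(100,185,14),S(556,546)),("scene",0,(100,-185,14),S(30,203)),
("side",0,(-45,-185,14),D(303,577)),("side",0,(100,-185,14),D(567,503)),("side",0,(100,185,14),D(302,118)),
("scene",1,(22,-37,56),S(331,192)),("scene",1,(-22,-37,56),S(385,151)),("scene",1,(22,37,56),S(440,255)),("scene",1,(-22,37,56),S(493,211)),
("side",1,(-22,-37,56),D(241,294)),("side",1,(22,-37,56),D(316,284)),("side",1,(-22,37,56),D(203,221)),("side",1,(22,37,56),D(272,211)),
("scene",2,(-58,0,47),S(655,251)),("side",2,(-58,0,47),D(107,172))]
def W(p,k,P):
    x,y,t,s,m=p;P=np.array(P,float)
    if k==1:P[1]+=s
    if k==2:P[1]+=m
    c,n=np.cos(t),np.sin(t);return [x+c*P[0]-n*P[1],y+n*P[0]+c*P[1],P[2]]
def res(p):
    return np.concatenate([proj(W(p,k,P),n)[0]-o for n,k,P,o in obs])
if __name__=="__main__":
  best=min((least_squares(res,[600,0,t,0,100],loss="soft_l1",x_scale=[100,100,1,50,50]) for t in np.arange(0,6.3,.8)),key=lambda r:r.cost)
  p=best.x;print(p,np.degrees(p[2])%360,best.cost);print(res(p).reshape(-1,2).round(1).tolist())
  np.save("p.npy",p)
  print("slider",W(p,1,(0,0,44)),"stop",W(p,2,(0,0,0)),"travel",p[4]-p[3]-43)
E
python3 fit.py
```

```text
[5.67087008e+02 3.53064855e+01 2.56604065e-01 6.64343333e+00
 1.16029636e+02] 14.702329940977846 16.77262444070538
[[1.2, -0.6], [-0.6, 0.4], [-1.9, -2.9], [-0.3, -0.7], [1.5, -0.4], [0.9, -2.1], [-0.8, -1.8], [1.1, -1.4], [-1.0, -1.5], [1.0, -1.1], [0.3, 0.8], [0.5, -1.5], [-1.2, -1.5], [-0.4, -3.0], [-0.1, -0.4], [0.0, -0.4]]
slider [np.float64(565.4009226456285), np.float64(41.73239577171701), np.float64(44.0)] stop [np.float64(537.6390021934197), np.float64(147.53701303046674), np.float64(0.0)] travel 66.38620233130543
```

Request:
move_arm(
  series=[
    {"y": -0.072,"z": 0.1},
    {"y": -0.072,"z": 0.1},
    {"y": -0.072,"z": 0.1},
    {"y": -0.072,"z": 0.1},
    {"y": -0.072,"z": 0.1},
  ],
  fingers=0,
  newtons=20,
)

```text
validation failed for argument at $.se...
```

Request:
move_arm(
  series=[
    {"y": -0.072,"z": 0.1},
    {"y": -0.072,"z": 0.1},
    {"y": -0.072,"z": 0.1},
    {"y": -0.072,"z": 0.1},
    {"y": -0.072,"z": 0.1},
  ],
)

```text
validation failed for argument at $.se...
```

Request:
move_arm(
  series=[
    {"spin": 0.0576},
    {"spin": 0.0576},
    {"spin": 0.0576},
    {"spin": 0.0576},
    {"spin": 0.0576},
  ],
)

```text
validation failed for argument at $.se...
```

Request:
move_arm(
  series=[
    {"x": 0,"y": -0.072,"z": 0.1,"spin": 0},
    {"x": 0,"y": -0.072,"z": 0.1,"spin": 0},
    {"x": 0,"y": -0.072,"z": 0.1,"spin": 0},
    {"x": 0,"y": -0.072,"z": 0.1,"spin": 0},
    {"x": 0,"y": -0.072,"z": 0.1,"spin": 0},
  ],
  fingers=0,
  newtons=20,
)

```text
t: 1.58
ee_pos: [407.7, 306.5, 214.9]
tcp_rot: [[0.001, 0.399, 0.917], [0.0, 0.917, -0.399], [-1.0, 0.001, 0.0]]
ft_force: [0.8, 0.6, 0.1]
grip_width: 0.534
```

Request:
move_arm(
  series=[
    {"x": 0,"y": -0.072,"z": 0.1,"spin": 0},
    {"x": 0,"y": -0.072,"z": 0.1,"spin": 0},
    {"x": 0,"y": -0.072,"z": 0.1,"spin": 0},
    {"x": 0,"y": -0.072,"z": 0.1,"spin": 0},
    {"x": 0,"y": -0.072,"z": 0.1,"spin": 0},
  ],
)

```text
t: 2.2
ee_pos: [565.1, 41.3, 214.9]
tcp_rot: [[0.001, 0.4, 0.917], [0.0, 0.917, -0.4], [-1.0, 0.0, 0.0]]
ft_force: [1.0, 0.3, 0.3]
grip_width: 0.026
```

Request:
move_arm(
  series=[
    {"x": 0,"y": 0,"z": 0,"spin": 0.0576},
    {"x": 0,"y": 0,"z": 0,"spin": 0.0576},
    {"x": 0,"y": 0,"z": 0,"spin": 0.0576},
    {"x": 0,"y": 0,"z": 0,"spin": 0.0576},
    {"x": 0,"y": 0,"z": 0,"spin": 0.0576},
  ],
)

```text
t: 2.82
ee_pos: [564.2, 43.3, 214.7]
tcp_rot: [[0.0, 0.969, 0.247], [0.0, 0.247, -0.969], [-1.0, 0.0, -0.0]]
ft_force: [-0.1, 0.0, -0.3]
grip_width: 0.002
```

```bash
python3 - <<'E'
from bench import ctrl
import cv2,numpy as np
s=ctrl.sense();m=ctrl.camera_model("wrist")
im=ctrl.snapshot("wrist");cv2.imwrite("pics/wrist1.png",im[:,:,::-1])
np.savez("w1.npz",im=im,**m)
R=cv2.Rodrigues(m["rvec"])[0];print("cam",-R.T@m["tvec"],R[2]);print(s["t"],s["q"],s["ee_pos"],s["tcp_rot"])
from fit import W
p=np.load("p.npy");print(s["tcp_rot"].T@(np.array(W(p,1,(0,0,44)))-s["ee_pos"]))
E
```

```text
cam [544.72173125 118.62219553 384.35298473] [ 0.06773243 -0.26633824 -0.96149689]
2.825 [-2.30355868e+00  2.33123621e+01  9.77612080e+01  5.23841971e-03
  5.89184056e+01 -1.65865650e+01] [564.23400438  43.27752141 214.68003509] [[ 1.43085732e-04  9.69100579e-01  2.46665862e-01]
 [ 7.26091808e-05  2.46665854e-01 -9.69100589e-01]
 [-9.99999987e-01  1.56574673e-04 -3.50712348e-05]]
[170.68008768   0.72300726   1.79120703]
```

View pics/wrist1.png

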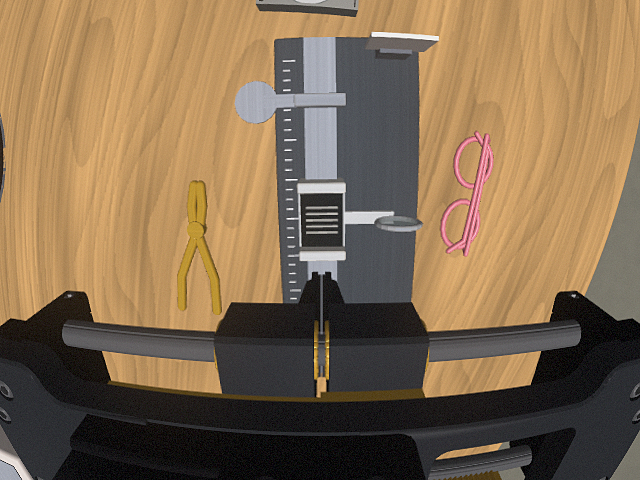

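```bash
python3 - <<'E'
import cv2
a=cv2.imread("pics/wrist1.png")
cv2.imwrite("pics/w1a.png",cv2.resize(a[170:270,285:355],(560,800)[:2],interpolation=cv2.INTER_CUBIC)[:,:][0:600] if 0 else cv2.resize(a[170:270,280:410],None,fx=6,fy=6,interpolation=cv2.INTER_CUBIC))
cv2.imwrite("pics/w1b.png",cv2.resize(a[30:120,230:430],None,fx=4,fy=4,interpolation=cv2.INTER_CUBIC))
E
```

```text
(no output)
```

View pics/w1a.png

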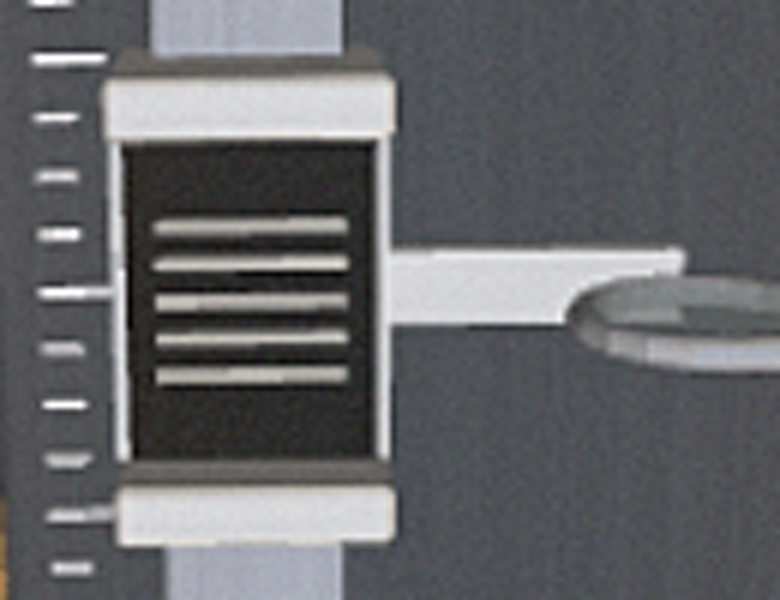

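View pics/w1b.png

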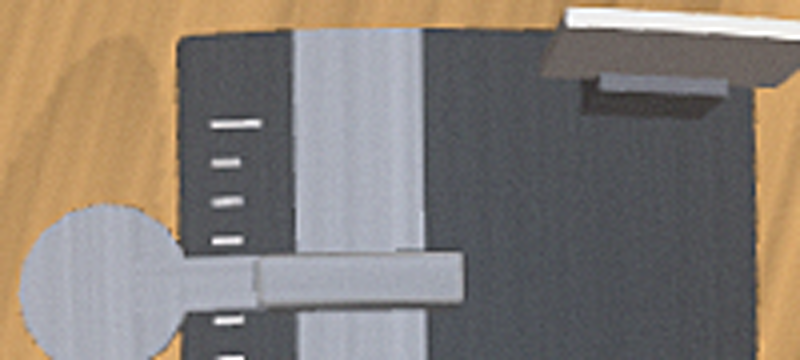

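```bash
cat > fitw.py <<'E'
import numpy as np,cv2
from scipy.optimize import least_squares
from fit import W
w=np.load("w1.npz");K=w["intrinsics"]
def pw(P):
    # cv2.fisheye with zero distortion = equidistant
    return cv2.fisheye.projectPoints(np.float64(P).reshape(1,1,3),w["rvec"],w["tvec"],K,np.zeros(4))[0][0,0]
A=lambda u,v:(280+(u+.5)/6-.5,170+(v+.5)/6-.5)
B=lambda u,v:(230+(u+.5)/4-.5,30+(v+.5)/4-.5)
obs=[(1,(-22,37,56),A(105,76)),(1,(22,37,56),A(394,76)),(1,(-22,27,56),A(105,137)),(1,(22,27,56),A(395,135)),
(1,(-22,-27,56),A(117,487)),(1,(22,-27,56),A(395,485)),(1,(-22,-37,56),A(119,545)),(1,(22,-37,56),A(393,544)),
(2,(-23,6,52),B(256,258)),(2,(23,6,52),B(463,253)),(2,(-23,-6,52),B(256,306)),(2,(23,-6,52),B(463,302)),
(2,(-58,0,47),B(104,286)),(0,(-45,185,14),B(178,37))]
def res(p): return np.concatenate([pw(W(p,k,P))-o for k,P,o in obs])
p0=np.load("p.npy")
if __name__=="__main__":
  b=least_squares(res,p0,loss="soft_l1",x_scale=[100,100,1,50,50]);p=b.x
  print(p,np.degrees(p[2]));print(res(p).reshape(-1,2).round(1).tolist());np.save("pw.npy",p)
  print("slider",W(p,1,(0,0,44)),"stop",W(p,2,(0,0,0)),"travel",p[4]-p[3]-43)
E
python3 fitw.py
```

```text
[5.66504154e+02 3.51240046e+01 2.64348931e-01 6.99686477e+00
 1.17656589e+02] 15.146078050970036
[[-0.8, -0.2], [0.5, -0.8], [-0.5, 0.7], [0.4, 0.4], [-0.7, -0.1], [0.2, -0.3], [-0.7, 0.4], [0.5, -0.0], [-0.0, -1.1], [0.6, -0.6], [0.2, 0.2], [0.8, 0.5], [-0.1, 0.7], [-0.6, 0.0]]
slider [np.float64(564.676006935612), np.float64(41.87781798242502), np.float64(44.0)] stop [np.float64(535.7627378160745), np.float64(148.6935352693518), np.float64(0.0)] travel 67.65972433862046
```

Request:
move_arm(
  series=[
    {"x": 0.062,"y": 0,"z": -0.019,"spin": -0.004},
    {"x": 0.062,"y": 0,"z": 0,"spin": 0},
    {"x": 0.062,"y": 0,"z": 0,"spin": 0},
    {"x": 0.062,"y": 0,"z": 0,"spin": 0},
    {"x": 0.05,"y": 0,"z": 0,"spin": 0},
  ],
)

```text
t: 3.5
ee_pos: [561.7, 52.5, 64.5]
tcp_rot: [[-0.0, 0.963, 0.268], [0.0, 0.268, -0.963], [-1.0, -0.0, -0.0]]
ft_force: [-0.2, -0.1, -0.5]
grip_width: 0.005
```

```bash
python3 - <<'E'
from bench import ctrl
import cv2,numpy as np
im=ctrl.snapshot("wrist");cv2.imwrite("pics/wrist2.png",im[:,:,::-1])
im=ctrl.snapshot("scene");cv2.imwrite("pics/scene2.png",cv2.resize(im[170:345,180:420,::-1],None,fx=3.3,fy=3.3,interpolation=cv2.INTER_CUBIC))
s=ctrl.sense();print(s["t"],s["ee_pos"],s["ft_force"])
from fit import W
p=np.load("pw.npy");print(s["tcp_rot"].T@(np.array(W(p,1,(0,0,44)))-s["ee_pos"]),s["tcp_rot"])
E
```

```text
3.6 [560.70689004  52.50586925  63.55221908] [-0.64847816 -0.42370125  0.44165263]
[19.5348401   1.05906121 11.32550418] [[-3.90286917e-03  9.63667427e-01  2.67076501e-01]
 [ 1.63609825e-04  2.67079147e-01 -9.63674583e-01]
 [-9.99992370e-01 -3.71739948e-03 -1.20004043e-03]]
```

View pics/wrist2.png

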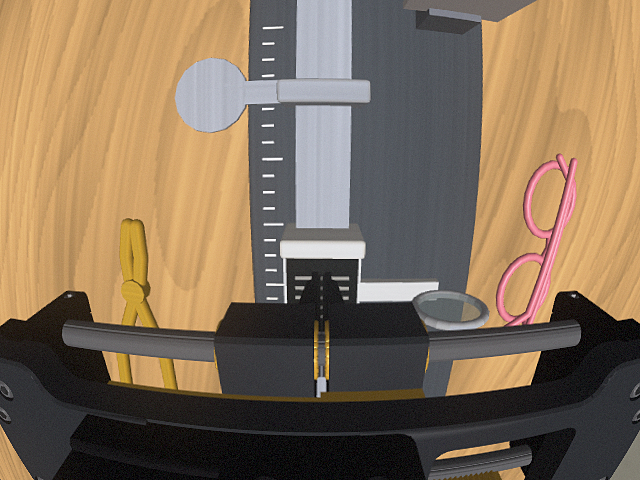

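View pics/scene2.png

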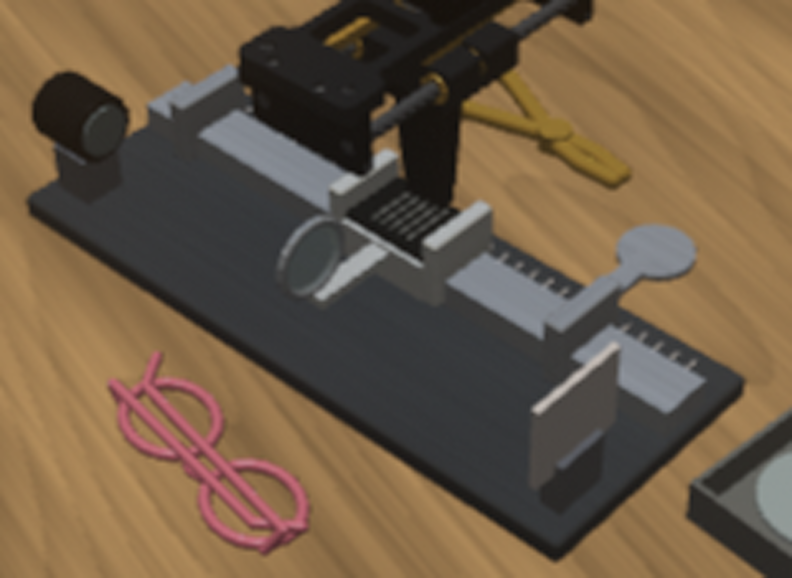

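Request:
move_arm(
  series=[
    {"x": 0.03,"y": 0,"z": 0,"spin": 0},
    {"x": 0.006,"y": 0,"z": 0,"spin": 0},
    {"x": 0.006,"y": 0,"z": 0,"spin": 0},
    {"x": 0.004,"y": 0,"z": 0,"spin": 0},
    {"x": 0,"y": 0,"z": 0,"spin": 0},
  ],
)

```text
t: 4.22
ee_pos: [562.1, 52.5, 43.2]
tcp_rot: [[0.001, 0.964, 0.265], [0.0, 0.265, -0.964], [-1.0, 0.001, 0.0]]
ft_force: [-1.3, -0.9, 5.4]
grip_width: 0.007
```

Request:
move_arm(
  series=[
    {"x": 0.004,"y": 0,"z": 0,"spin": 0},
    {"x": 0.004,"y": 0,"z": 0,"spin": 0},
    {"x": 0,"y": 0,"z": 0,"spin": 0},
  ],
)

```text
t: 4.6
ee_pos: [562.1, 52.5, 39.4]
tcp_rot: [[0.001, 0.964, 0.265], [0.0, 0.265, -0.964], [-1.0, 0.001, 0.0]]
ft_force: [-1.8, 0.8, 8.1]
grip_width: 0.005
```

Request:
move_arm(
  series=[
    {"x": 0.003,"y": 0,"z": 0,"spin": 0},
    {"x": 0,"y": 0,"z": 0,"spin": 0},
  ],
)

```text
t: 4.85
ee_pos: [562.2, 52.4, 39.1]
tcp_rot: [[0.002, 0.964, 0.265], [-0.0, 0.265, -0.964], [-1.0, 0.002, 0.001]]
ft_force: [-5.6, -0.2, 20.3]
grip_width: 0.003
```

```bash
python3 - <<'E'
from bench import ctrl
import cv2,numpy as np
im=ctrl.snapshot("wrist");cv2.imwrite("pics/wrist3.png",cv2.resize(im[200:340,220:430,::-1],None,fx=3.6,fy=3.6,interpolation=cv2.INTER_CUBIC))
s=ctrl.sense();print(s["t"],s["ee_pos"],s["ft_force"])
E
```

```text
4.9 [562.23305453  52.45197603  39.06216751] [-6.45704655 -0.84903338 20.53539252]
```

View pics/wrist3.png

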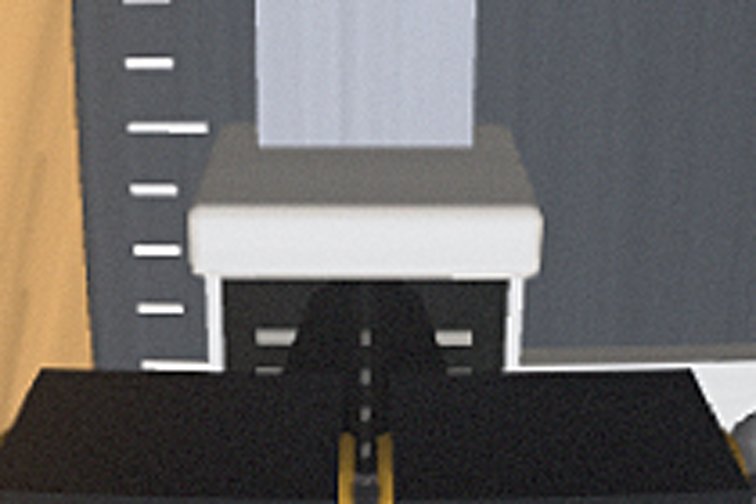

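The plate is at the bottom (tip at z 39.1, 20 N), and the cheek is just ahead of the fingertip. Next I push along the rail, which is tool -z.

Request:
move_arm(
  series=[
    {"x": 0,"y": 0,"z": -0.008,"spin": 0},
    {"x": 0,"y": 0,"z": -0.012,"spin": 0},
    {"x": 0,"y": 0,"z": -0.012,"spin": 0},
    {"x": 0,"y": 0,"z": -0.012,"spin": 0},
    {"x": 0,"y": 0,"z": -0.012,"spin": 0},
  ],
)

```text
t: 5.52
ee_pos: [554.9, 79.5, 39.0]
tcp_rot: [[0.002, 0.964, 0.265], [-0.0, 0.265, -0.964], [-1.0, 0.002, 0.001]]
ft_force: [-4.3, -1.5, 20.2]
grip_width: 0.005
```

Request:
move_arm(
  series=[
    {"x": 0,"y": 0,"z": -0.012,"spin": 0},
    {"x": 0,"y": 0,"z": -0.012,"spin": 0},
    {"x": 0,"y": 0,"z": -0.012,"spin": 0},
    {"x": 0,"y": 0,"z": -0.012,"spin": 0},
    {"x": 0,"y": 0,"z": -0.008,"spin": 0},
  ],
)

```text
t: 6.15
ee_pos: [547.6, 106.6, 39.0]
tcp_rot: [[0.002, 0.964, 0.265], [0.0, 0.265, -0.964], [-1.0, 0.002, 0.001]]
ft_force: [-3.9, -1.6, 20.6]
grip_width: 0.003
```

```bash
python3 - <<'E'
from bench import ctrl
import cv2,numpy as np
im=ctrl.snapshot("wrist");cv2.imwrite("pics/wrist4.png",cv2.resize(im[160:340,220:430,::-1],None,fx=3.3,fy=3.3,interpolation=cv2.INTER_CUBIC))
s=ctrl.sense();print(s["t"],s["ee_pos"],s["ft_force"])
E
```

```text
6.2 [547.46221154 106.97232013  39.03295004] [-4.34020515 -0.16183244 20.67843849]
```

View pics/wrist4.png

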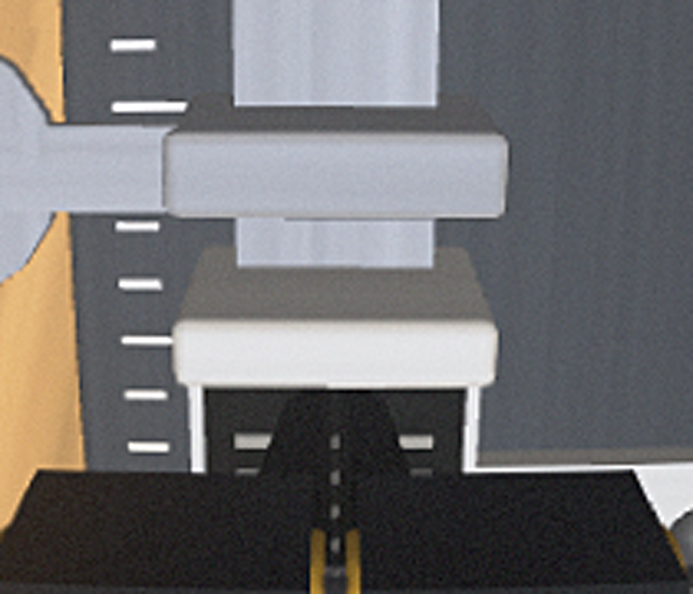

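The slider is moving with the tip. Some gap to the stop remains, about 11 mm.

Request:
move_arm(
  series=[
    {"x": 0,"y": 0,"z": -0.008,"spin": 0},
    {"x": 0,"y": 0,"z": -0.008,"spin": 0},
    {"x": 0,"y": 0,"z": -0.006,"spin": 0},
    {"x": 0,"y": 0,"z": -0.004,"spin": 0},
    {"x": 0,"y": 0,"z": 0,"spin": 0},
  ],
)

```text
t: 6.82
ee_pos: [544.3, 118.9, 39.0]
tcp_rot: [[0.003, 0.964, 0.265], [-0.0, 0.265, -0.964], [-1.0, 0.002, 0.001]]
ft_force: [-3.3, -3.6, 20.4]
grip_width: 0.004
```

```bash
python3 - <<'E'
from bench import ctrl
import cv2,numpy as np
im=ctrl.snapshot("wrist");cv2.imwrite("pics/wrist5.png",cv2.resize(im[160:340,220:430,::-1],None,fx=3.3,fy=3.3,interpolation=cv2.INTER_CUBIC))
s=ctrl.sense();print(s["t"],s["ee_pos"],s["ft_force"])
E
```

```text
6.875 [544.27297624 118.89620077  39.03304997] [-3.85292221 -2.9643958  19.39121715]
```

View pics/wrist5.png

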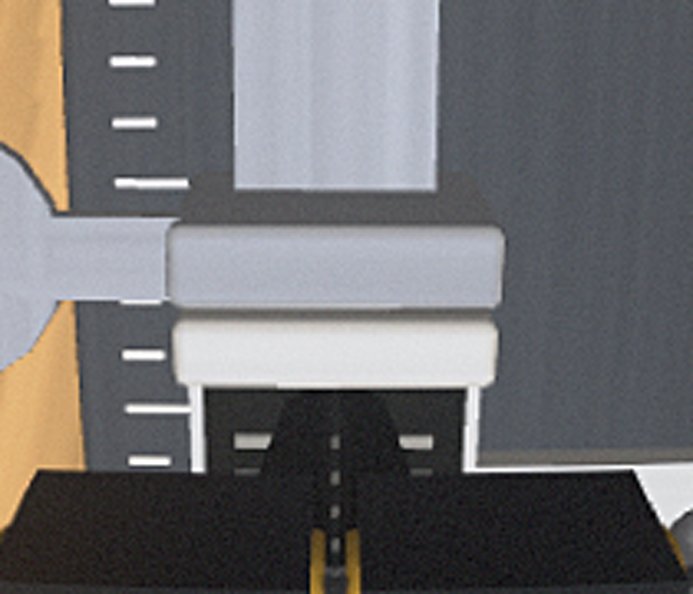

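Request:
move_arm(
  series=[
    {"x": 0,"y": 0,"z": -0.004,"spin": 0},
    {"x": 0,"y": 0,"z": -0.002,"spin": 0},
    {"x": 0,"y": 0,"z": 0,"spin": 0},
  ],
)

```text
t: 7.25
ee_pos: [544.3, 120.7, 39.0]
tcp_rot: [[0.004, 0.964, 0.265], [-0.001, 0.265, -0.964], [-1.0, 0.004, 0.002]]
ft_force: [1.1, -12.7, 17.3]
grip_width: 0.006
```

Request:
move_arm(
  series=[
    {"x": 0,"y": 0,"z": -0.003,"spin": 0},
    {"x": 0,"y": 0,"z": 0,"spin": 0},
  ],
)

```text
t: 7.5
ee_pos: [544.2, 122.2, 39.0]
tcp_rot: [[0.005, 0.964, 0.265], [-0.001, 0.265, -0.964], [-1.0, 0.004, 0.002]]
ft_force: [1.6, -12.8, 15.9]
grip_width: 0.002
```

```bash
python3 - <<'E'
from bench import ctrl
import cv2,numpy as np
im=ctrl.snapshot("wrist");cv2.imwrite("pics/wrist6.png",cv2.resize(im[160:340,220:430,::-1],None,fx=3.3,fy=3.3,interpolation=cv2.INTER_CUBIC))
im=ctrl.snapshot("scene");cv2.imwrite("pics/scene6.png",cv2.resize(im[170:345,180:420,::-1],None,fx=3.3,fy=3.3,interpolation=cv2.INTER_CUBIC))
s=ctrl.sense();print(s["t"],s["ee_pos"],s["ft_force"])
E
```

```text
7.6 [544.24642291 122.19761643  39.03001968] [  1.42774772 -11.53429888  15.67869159]
```

View pics/wrist6.png

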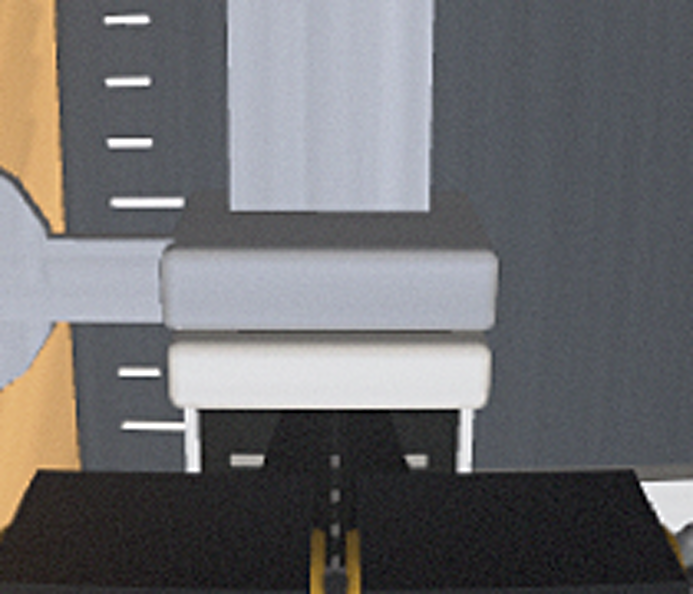

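View pics/scene6.png

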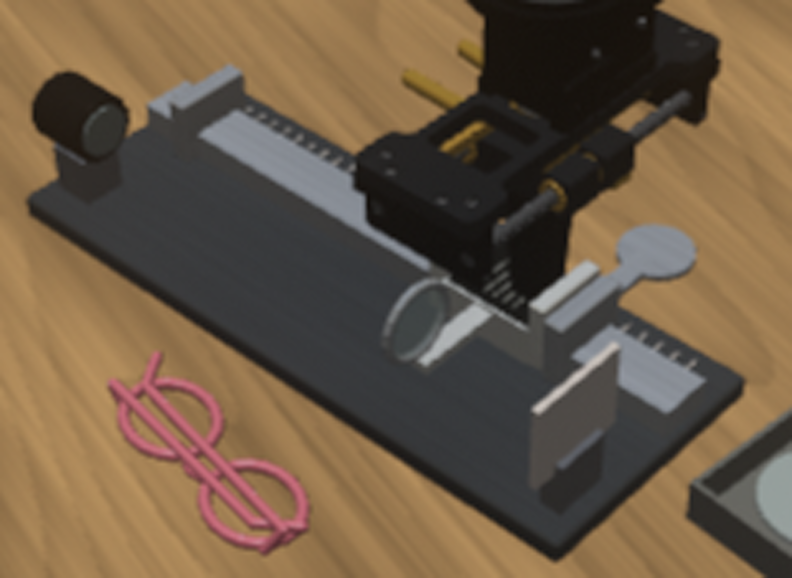

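The slider is butted: the tip now slips on the plate at 12 N, the slider-to-stop spacing no longer changes, and the scene view shows no gap. I'll lift straight up.

Request:
move_arm(
  series=[
    {"x": -0.008,"y": 0,"z": 0,"spin": 0},
    {"x": -0.012,"y": 0,"z": 0,"spin": 0},
    {"x": -0.03,"y": 0,"z": 0,"spin": 0},
    {"x": -0.08,"y": 0,"z": 0,"spin": 0},
    {"x": -0.1,"y": 0,"z": 0,"spin": 0},
  ],
)

```text
t: 8.22
ee_pos: [541.9, 123.3, 153.0]
tcp_rot: [[-0.001, 0.964, 0.265], [-0.0, 0.265, -0.964], [-1.0, -0.001, -0.0]]
ft_force: [0.4, -0.1, -0.0]
grip_width: 0.005
```

Request:
move_arm(
  series=[
    {"x": -0.1,"y": 0,"z": 0,"spin": 0},
    {"x": 0,"y": 0,"z": 0,"spin": 0},
  ],
)

```text
t: 8.48
ee_pos: [543.7, 123.6, 206.0]
tcp_rot: [[0.007, 0.964, 0.265], [0.001, 0.265, -0.964], [-1.0, 0.007, 0.001]]
ft_force: [-0.5, 0.2, -0.3]
grip_width: -0.002
```

```bash
python3 - <<'E'
from bench import ctrl
import cv2,numpy as np
m=ctrl.camera_model("wrist")
im=ctrl.snapshot("wrist");np.savez("w7.npz",im=im,**m);cv2.imwrite("pics/wrist7.png",im[:,:,::-1])
cv2.imwrite("pics/wrist7c.png",cv2.resize(im[80:230,240:420,::-1],None,fx=4,fy=4,interpolation=cv2.INTER_CUBIC))
im=ctrl.snapshot("side");cv2.imwrite("pics/side7.png",cv2.resize(im[180:400,230:450,::-1],(600,600),interpolation=cv2.INTER_CUBIC))
s=ctrl.sense();print(s["t"],s["ee_pos"],s["ft_force"])
E
```

```text
8.575 [542.11933932 123.40702737 202.23071127] [-0.02702551  0.25111883 -0.61023315]
```

View pics/wrist7c.png

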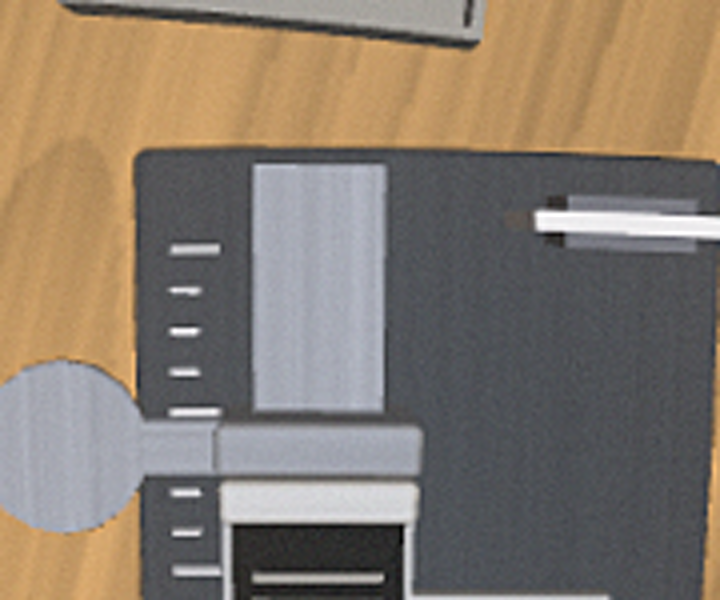

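View pics/side7.png

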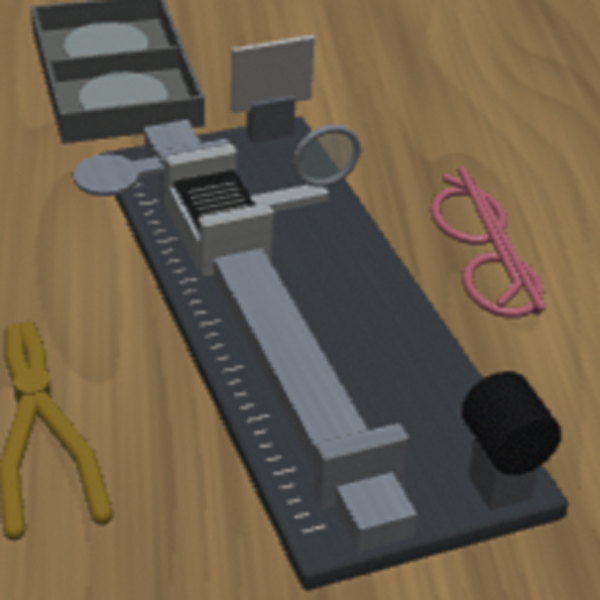

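```bash
python3 -c "
from bench import ctrl
print(ctrl.finish_job())"
```

```text
the job is handed in; nothing more can be done
None
```

The slider rests against the marked stop with the plate released, and I handed the job in at about 8.6 s. `finish_job` reports no verdict, so the result rests on the checks below.

**What I did:** I found the bench in the scene, side and wrist pictures. I closed the fingers and lowered them between the cheeks. I then pressed the plate to its bottom (tip at z = 39 mm, about 20 N) and pushed the slider some 68 mm along the rail with the plate held down. Once it butted I lifted straight up.

**Last checks:**
- **Butted:** pushing further gave about 12 N along the rail. The tip then slipped on the plate, and the slider stayed where it was.
- **Gap:** after the lift, the wrist and side pictures show the slider against the stop, with an apparent gap of about 1 mm or less.
- **Plate:** its height was not measured after the lift; the wrist and side pictures look consistent with it being up.
- **Loose things:** in the side picture the pink frame and bender look unmoved, and so does the part of the tray that shows. I did not measure them.
- **Robot clear:** the tip was about 200 mm above the table with no contact force.

**Disagreement:** the two position estimates differed by about 1 mm (66.4 and 67.7 mm of travel). The tip had moved about 69 mm when contact began, so the contact force decided when to stop pushing.

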